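Clamp a brass blank in the drilling jig

TASK

Lay the brass blank flat on the jig board and slide it gently by feel until it is fully home against both side pins and the screw of the end stop. Then push the toggle clamp's handle down over centre until it locks at its stop and the pad holds the blank home, without forcing the handle, and let go. Do not disturb the tools, tray and jar around the jig.

Things in the scene. Friction and masses are not known exactly. Their poses are not given: they have to be found in the camera images.
- jig: Plywood jig board 320 x 120 x 15 mm, fixed to the bench. Origin: centre of its underside; x along it from the clamp handle's end to the blank's end, y across, z up. Side pins and end stop on the +x half; the clamp's steel bracket (95 x 50 mm, top 63 mm above the bench) is centred at x = -30 mm. Open, the clamp arm stands nearly upright at x = 0, top 155 mm above the bench; closed, it lies level over the blank.
- pins: Two side pins (10 mm thick, 13 mm high above the board, at x = 64 and 136, y = -23 mm) and an end-stop block (x = 22 to 34 mm, y = 0) with an adjusting screw, fixed on the board; origin and axes as the jig's. The screw's head (14 mm across, 9 mm above the board) points to +x, its face anywhere from x = 42 to 58 mm: not measured, find it by feel. Over 25 N of the blank on these before clamping is too rough.
- seat (a point): Roughly where the middle of the blank is when home: jig y = 0 (exact), jig x = 100 mm with the end screw at mid-setting (really 92 to 108 mm), 23 mm above the bench (8 mm above the board). Axes as the jig's. Home: the blank's end touches the screw's head (pushed in jig -x) and its long side both side pins (pushed in jig -y).
- blank_mid (a point): Middle of the loose brass blank, a plain bar 100 (x) x 36 (y) x 16 (z) mm, about 0.48 kg; it starts flat on the bench, on the robot's left. The point is half-way up (8 mm above its underside). Either end may go to the end stop; its x axis must end along the jig's x.
- clamp_handle (a joint): Angle of the clamp handle, rad: 0 open (1.16 above level; stays there), 1.16 closed at its stop (level). Axis along jig y at jig x = -58 mm, 55 mm above the bench; the handle leans to jig -x; pressed down it lowers the arm. From about 0.45 it falls by its own weight to 0.87, where the pad meets the blank; then the push at the grip rises to some 8 N; past dead centre (1.10) it snaps to the stop and locks.
- grip_point (a point): Point on the upper side of the handle's black rubber grip, a round bar 16 mm thick reaching from 40 to 125 mm from the handle's pivot. The point is 95 mm from the pivot, 8 mm off the bar's middle line: the place to push. Its x axis points along the bar to the pivot, z out of the upper side. More than 25 N on the handle is forcing it.
- pad: Sprung rubber pad under the end of the clamp arm, 22 mm across; closed, it presses down on the blank near its middle with about 20 N. Its origin lies on the arm's middle line, 100 mm from the arm's pivot (jig x = 0, 45 mm above the bench).
- jar: Bystander: small amber glass jar with a black cap, 54 mm across, 70 mm high; origin at the middle of its underside.
- hammer: Bystander: hammer 240 mm long lying beyond the jig; origin at the middle, on the bench, x along the handle.
- tray: Bystander: blue plastic tray 100 x 200 x 30 mm with punches in it; origin at the middle of its underside.
- pliers: Bystander: pliers about 130 mm long lying flat; origin at the rivet, x to the jaws.
Not all that is in view belongs to the job. Of the things that look like the part that bears blank_mid, take the one that is farthest from the robot's base at the start.

How it is judged:
By the outcome, as a careful person would: the job done as asked, in the order asked, and still so for the second after the job is handed in, with the robot touching nothing.
It also fails if it takes over 72 s, if anything falls off the work surface, if the arm or the gripper's body presses on something with over 40 N, if the wrist force passes 120 N, or if a joint passes its speed limit or range.

ROBOT

A 6-joint arm with a two-finger parallel gripper is mounted at the origin on the work surface. World frame = base frame: x ahead of the robot, y to its left, z up, the work surface at z = 0. Lengths are in m, angles in degrees, forces in N, time in s.
With the tool pointing down it reaches from about 0.3 to 0.75 m from the base axis. Payload 8.5 kg.
Tool frame: the origin (TCP) lies at the very end of the fingers, on their centre line; the grasp point (between the pads) lies 19 mm behind it; z points along the fingers, y is the direction in which the jaws open and shut (so a half turn about z gives the same grasp; the last joint's range is limited). The gripper opens to 85 mm and grips with 20 to 120 N. Pads are 22 mm wide; open, the fingers measure 114 mm over their backs; the gripper's body (76 mm by 85 mm) begins 54 mm behind the grasp point. The pads swing forward as they close: fully open they stand 13 mm farther back than shut.
Start: joints at [-87.451, 21.807, 74.336, -0, 83.858, -12.336], TCP at [0.141, -0.532, 0.231] pointing down, gripper open.
Joint ranges: [-178.18, 178.18], [-50.72, 133.34], [12.68, 142.11], [-81.47, 261.47], [9.98, 163.14], [-165.26, 165.26]. Speed limits (degrees/s): [136.94, 136.94, 180, 180, 180, 180].

INTERFACE

Orientations are given as a 3x3 rotation matrix whose columns are the frame's x, y, z axes.
In Python, from rig import status, vision, env gives the robot as it stands.
- The arm moves only by the tool send_rows, never from a script. Its argument "targets" is a list of rows, each a list of 7 numbers: the shift along the tool's x, y, z in units of 50 mm (1.0 is 50 mm), then the turn, a rotation vector about the tool's x, y, z in units of 8 degrees (1.0 is 8 degrees), then the finger opening in mm, from 0 to 85.4. A call has 1 to 5 rows; each row is the pose to reach, as a shift and turn from the pose commanded when the call began, along the tool's axes at that moment; what a row does not reach only later rows make up. A row lasts 1/8 s, in which the tool goes at most 62.5 mm and 10.7 degrees, less where a joint would pass 70% of its speed; a pose out of reach is approached as far as the arm can. A call with a gripper value outside its range is refused whole. The fingers move at their own pace and stop on an object; "grip_force" is the grip in N (left out, the last holds). Time passes only in rows, so rows that repeat a pose let the fingers close. It gives the time, the measured TCP pose, the force and the opening at its end, in the units of the state.
- status.observe(): the state, without advancing time (a new reading comes with each control period).
- vision.get_image(name): name is "scene" or "top" or "wrist"; returns (picture, depth): 420x560x3 uint8, red, green, blue; 420x560 float32, m along the optical axis (not along the pixel's ray), 0 where there is no reading.
- vision.camera_model(name): a dict with "camera_matrix" (3x3 intrinsics, pixels), "dist" ([k1, k2, p1, p2, k3] as OpenCV has them; the pictures are not rectified), "view" (4x4, takes a point from world to camera coordinates); the wrist camera has in their place "T_tool_cam" (4x4, takes a point from camera to tool coordinates, whose origin is the TCP and whose axes are the flange's). Camera axes: x right, y down, z forward; pixel columns grow to the right and rows downward; lengths in m; the calibration is good to about 2 mm. A picture is of the moment at which its call begins: read the wrist's pose just before it. camera_model takes no time and is no camera call.
- env.close_job(): hands the job in, once; it reports no verdict.
Trained networks look in the newest picture that a camera, given by its name, has taken for a name from the list of things; names that differ only in an ending like _2 or _b are one class to them, and where a whole thing is asked for, a point or a joint stands for the part that bears it (a point fixed in the world has none). Each returns a list of dicts, best first, with "p" (0 to 1); they miss things now and then, are a little off and sometimes report something else, mostly with a low value. They report only what shows in the picture. A call takes as long as a camera call. They do not tell look-alikes from the thing itself.
- vision.masks_of(camera, label): "pixels" (420x560 bool, what is visible of it) and "extent" ([left, top, right, bottom] in pixels, round what is visible of it).
The state is a dict: "time_s": time; "q": joint angles; "qvel": joint speeds; "joint_efforts": joint torques, N m; "position": TCP position; "tool_rot": TCP orientation; "ft_force": force on the tool from outside, world axes, zero at the start; "wrist_torque": the same for the moment, N m; "grip_width": finger opening in m.
Only numpy, scipy, OpenCV 4.12 (cv2) and the standard library are available. Lean on these libraries where they do the work, as an engineer would, in place of code of your own. Each camera call takes 0.05 s, during which the arm holds its last target.

## Working session

There is one attempt and no reset: what is moved stays moved. The work goes in short steps, Python scripts to look and compute and a tool call to move; the robot and the scene stay as the last step left them, time stands still between calls to the robot, and variables do not carry over. Pictures are saved under pics/ and viewed, and the job is handed in when it is done.

Besides the shell and the picture viewer there is one more tool, called after "Call:" by a JSON object that holds its "method" and its "body", one argument or row to a line. send_rows: Moves the arm, as the interface text tells. Its arguments: {"type":"object","properties":{"targets":{"type":"array","items":{"type":"array","items":{"type":"number"}}},"grip_force":{"type":"number"}},"required":["targets"]}

```bash
ls; mkdir -p pics; python3 - <<'E'
from rig import status, vision, env
import cv2, numpy as np
s=status.observe()
for k,v in s.items(): print(k,np.round(v,3).tolist())
for n in ("scene","top"):
    im,d=vision.get_image(n); cv2.imwrite(f"pics/{n}0.png",im[:,:,::-1]); np.save(f"pics/{n}0.npy",d)
    np.save(f"pics/{n}0im.npy",im)
    print(n,{k:np.round(v,4).tolist() for k,v in vision.camera_model(n).items()})
print(vision.camera_model("wrist"))
E
```

```text
pics
time_s 0.0
q [-87.45, 21.841, 74.387, -0.003, 83.86, -12.336]
qvel [0.022, -0.029, 0.052, 0.08, 0.006, 0.017]
joint_efforts [0.0, -44.847, -23.128, -0.0, 0.005, -0.0]
position [0.141, -0.531, 0.231]
tool_rot [[0.966, 0.257, -0.0], [0.257, -0.966, 0.002], [0.0, -0.002, -1.0]]
ft_force [-0.682, -0.526, -0.832]
wrist_torque [0.025, -0.014, 0.021]
grip_width 0.086
scene {'camera_matrix': [[405.081, 0.0, 278.4991], [0.0, 405.081, 212.4388], [0.0, 0.0, 1.0]], 'dist': [0.0233, 0.0, 0.0, 0.0, 0.0], 'view': [[0.8699, 0.4933, 0.0035, -0.4914], [0.363, -0.6351, -0.6818, -0.1096], [-0.3341, 0.5944, -0.7315, 1.2768], [0.0, 0.0, 0.0, 1.0]]}
top {'camera_matrix': [[406.7368, 0.0, 284.6514], [0.0, 406.7368, 204.8727], [0.0, 0.0, 1.0]], 'dist': [0.0093, 0.0, 0.0, 0.0, 0.0], 'view': [[0.0954, -0.9954, -0.0018, -0.0313], [-0.9674, -0.0923, -0.2358, 0.5939], [0.2346, 0.0242, -0.9718, 0.9963], [0.0, 0.0, 0.0, 1.0]]}
{'camera_matrix': array([[343.70836824,   0.        , 272.20586072],
       [  0.        , 343.70836824, 211.60393938],
       [  0.        ,   0.        ,   1.        ]]), 'dist': array([-0.08874528,  0.        ,  0.        ,  0.        ,  0.        ]), 'T_tool_cam': array([[-7.17069613e-04, -9.47855292e-01, -3.18700221e-01,
         8.17213262e-02],
       [ 9.99999601e-01, -5.09631891e-04, -7.34270096e-04,
        -1.53619718e-04],
       [ 5.33562000e-04, -3.18700620e-01,  9.47855279e-01,
        -1.43500655e-01],
       [ 0.00000000e+00,  0.00000000e+00,  0.00000000e+00,
         1.00000000e+00]])}
```

View pics/scene0.png

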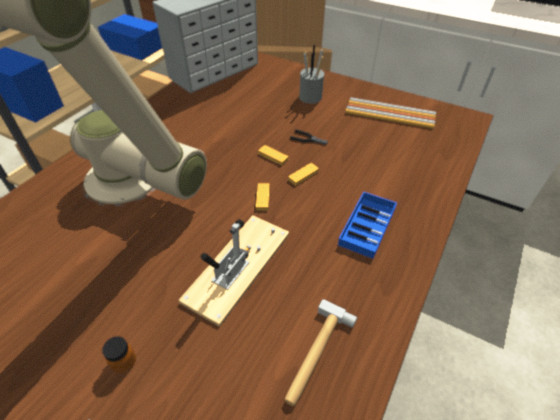

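View pics/top0.png

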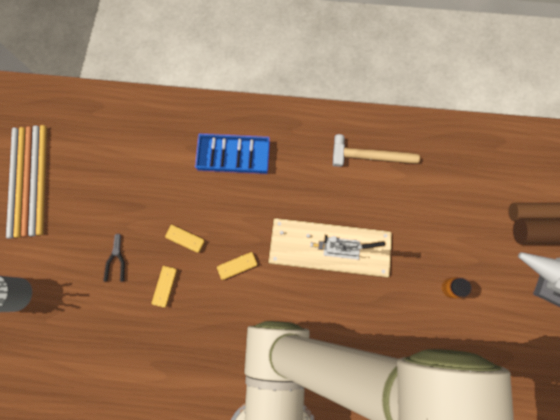

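The top view shows three brass bars, at about (185,238), (165,287) and (237,265). The jig is at (330,248), with its handle end to the right. Next I'll measure each bar's distance from the base.

```bash
cat > h.py <<'E'
import numpy as np, cv2
from rig import status, vision, env
def model(n, s=None):
    m=vision.camera_model(n); K=np.array(m["camera_matrix"]);D=np.array(m["dist"])
    if n=="wrist":
        T=np.eye(4);T[:3,:3]=s["tool_rot"];T[:3,3]=s["position"]
        C=T@np.array(m["T_tool_cam"])
    else: C=np.linalg.inv(np.array(m["view"]))
    return K,D,C
def rays(px,K,D,C):
    u=cv2.undistortPoints(np.asarray(px,float).reshape(-1,1,2),K,D).reshape(-1,2)
    return np.c_[u,np.ones(len(u))]
def onplane(px,M,z):
    K,D,C=M; r=rays(px,K,D,C)@C[:3,:3].T; o=C[:3,3]
    return o+r*((z-o[2])/r[:,2])[:,None]
def bydepth(px,d,M):
    K,D,C=M; return (rays(px,K,D,C)*np.asarray(d)[:,None])@C[:3,:3].T+C[:3,3]
def proj(P,M):
    K,D,C=M; V=np.linalg.inv(C)
    r,_=cv2.Rodrigues(V[:3,:3]); return cv2.projectPoints(np.asarray(P,float).reshape(-1,1,3),r,V[:3,3],K,D)[0].reshape(-1,2)
def rect(P):
    (c,wh,a)=cv2.minAreaRect((P[:,:2]*1000).astype(np.float32)); 
    b=cv2.boxPoints((c,wh,a)); e=b[1]-b[0]; f=b[2]-b[1]
    l=e if np.linalg.norm(e)>np.linalg.norm(f) else f
    return np.array(c)/1000, sorted(wh), np.degrees(np.arctan2(l[1],l[0]))%180
E
python3 - <<'E'
from h import *
for n in ("top","scene"):
    im,d=vision.get_image(n); M=model(n)
    for lab in ("blank_mid","jig","clamp_handle","pins","pad","jar","pliers","tray","hammer"):
        for r in vision.masks_of(n,lab):
            if r["p"]<.3: continue
            m=r["pixels"]; v,u=np.nonzero(m); dd=d[v,u]; ok=dd>0
            if ok.sum()<8: print(n,lab,r["p"],r["extent"],"nodepth");continue
            P=bydepth(np.c_[u,v][ok],dd[ok],M); 
            c,wh,a=rect(P)
            print(n,lab,round(r["p"],2),r["extent"],"n",m.sum(),"ctr",c.round(4),"dist",np.hypot(*c).round(3),"wh",np.round(wh,1),"ang",round(a,1),"z",np.percentile(P[:,2],[5,50,95]).round(4))
E
```

```text
top blank_mid 0.97 [218.6, 252.9, 254.7, 275.9] n 523 ctr [0.4334 0.1396] dist 0.455 wh [41.5 98. ] ang 117.1 z [0.0082 0.0151 0.0185]
top blank_mid 0.86 [166.3, 224.2, 207.0, 253.7] n 490 ctr [0.4913 0.2891] dist 0.57 wh [ 37.8 100.3] ang 70.8 z [0.0109 0.0151 0.0187]
top blank_mid 0.76 [150.6, 266.4, 174.8, 308.0] n 597 ctr [0.358  0.3269] dist 0.485 wh [ 42.9 103.4] ang 172.4 z [0.0033 0.0147 0.0184]
top jig 0.79 [264.6, 219.9, 393.6, 279.4] n 5279 ctr [ 0.5065 -0.1054] dist 0.517 wh [127.8 326.5] ang 89.4 z [0.0107 0.015  0.0994]
top clamp_handle 0.8 [340.6, 240.4, 385.9, 251.6] n 220 ctr [ 0.5035 -0.1734] dist 0.532 wh [17.6 83.8] ang 90.3 z [0.0289 0.1043 0.1697]
top pins 0.45 [281.8, 230.6, 325.1, 250.0] n 87 ctr [ 0.523  -0.0297] dist 0.524 wh [ 27.2 120.4] ang 71.8 z [0.0248 0.0302 0.0361]
top pad 0.51 [325.0, 234.3, 332.4, 244.1] n 37 ctr [ 0.5129 -0.0911] dist 0.521 wh [14.8 40.5] ang 138.5 z [0.1181 0.1512 0.1557]
top jar 0.91 [443.1, 284.6, 469.2, 299.9] n 562 ctr [ 0.4205 -0.4366] dist 0.606 wh [53.6 66.6] ang 36.7 z [0.004  0.0666 0.0716]
top pliers 0.67 [103.9, 235.7,
[... 1451 characters left out ...]
125 0.0644 0.0707]
scene pliers 0.67 [289.0, 132.6, 327.5, 147.4] n 266 ctr [0.4233 0.4768] dist 0.638 wh [ 74.9 123. ] ang 6.4 z [-0.0031  0.0069  0.0118]
scene pliers 0.49 [102.4, 337.8, 139.7, 375.5] n 830 ctr [ 0.4308 -0.4338] dist 0.611 wh [46.9 48.2] ang 37.7 z [0.0109 0.0614 0.0707]
scene pliers 0.44 [282.9, 298.8, 356.7, 404.7] n 1734 ctr [ 0.7942 -0.2038] dist 0.82 wh [ 90.9 258.5] ang 98.7 z [0.0016 0.0227 0.0265]
scene tray 0.73 [337.4, 193.2, 394.3, 258.1] n 2300 ctr [0.738 0.208] dist 0.767 wh [108.  241.5] ang 92.8 z [-0.0004  0.0046  0.0287]
scene hammer 0.96 [285.4, 300.2, 355.1, 401.1] n 1548 ctr [ 0.7663 -0.209 ] dist 0.794 wh [ 85.7 248.6] ang 80.6 z [0.0153 0.0231 0.0266]
```

```bash
python3 - <<'E'
from h import *
im=np.load("pics/top0im.npy"); d=np.load("pics/top0.npy"); M=model("top")
out=cv2.resize(im[205:315,140:270],None,fx=6,fy=5.4,interpolation=cv2.INTER_CUBIC); cv2.imwrite("pics/crop_blanks.png",out[:,:,::-1])
hsv=cv2.cvtColor(im,cv2.COLOR_RGB2HSV)
def fit(m,z,name):
    cs,_=cv2.findContours(m.astype(np.uint8),cv2.RETR_EXTERNAL,cv2.CHAIN_APPROX_NONE)
    c=max(cs,key=cv2.contourArea).reshape(-1,2)
    P=onplane(c,M,z); print(name,rect(P), "uv", c.mean(0).round(1))
v,u=np.mgrid[0:420,0:560]
print(hsv[238,185],hsv[255,300],hsv[225,350],hsv[200,300])
P=bydepth(np.c_[u.ravel(),v.ravel()],d.ravel(),M)[:,2].reshape(d.shape)
# jig by colour
m=(hsv[...,1]<130)&(hsv[...,2]>150)&(u>255)&(u<400)&(v>210)&(v<285)
m=cv2.morphologyEx(m.astype(np.uint8),cv2.MORPH_CLOSE,np.ones((5,5)))
fit(m,0.015,"jig")
m=(hsv[...,1]>150)&(hsv[...,2]>150)&(hsv[...,0]>15)&(hsv[...,0]<35)
for n,(a,b,c_,e) in {"A":(160,215,215,258),"B":(145,260,182,312),"C":(212,248,262,282)}.items():
    mm=m&(u>a)&(u<c_)&(v>b)&(v<e); fit(mm,0.013,n)
E
```

```text
[ 21 145 247] [ 20  74 255] [ 12 151 132] [ 12 154 152]
jig (array([ 0.50323517, -0.10564127]), [126.9996109008789, 324.01361083984375], np.float32(88.77676)) uv [330.2 247.4]
A (array([0.49004654, 0.29053726]), [42.26123809814453, 104.99169158935547], np.float32(70.92186)) uv [184.  238.1]
B (array([0.35866559, 0.32472427]), [40.78308868408203, 106.12877655029297], np.float32(172.54475)) uv [163.8 284.3]
C (array([0.43065427, 0.13982112]), [42.745059967041016, 104.85111999511719], np.float32(118.64975)) uv [236.6 265.1]
```

View pics/crop_blanks.png

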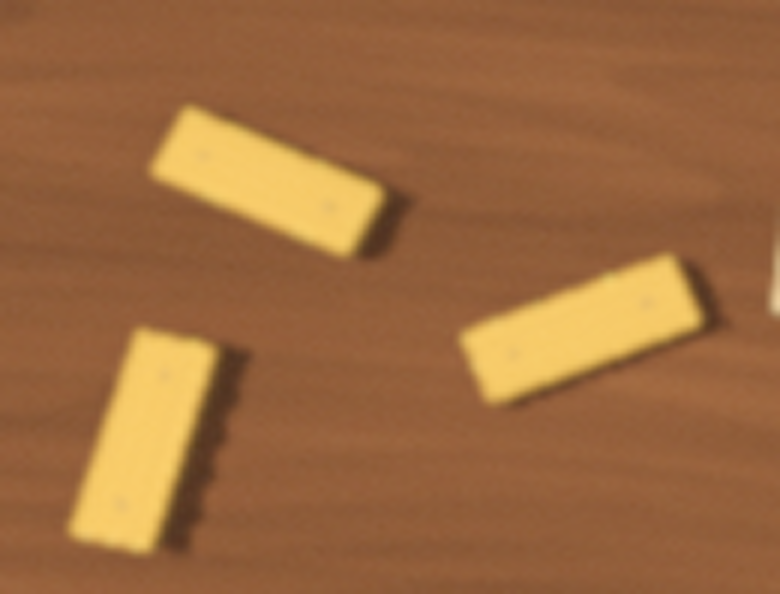

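The target is the bar at top (185,238), 0.57 m from the base. The others, at (237,265) and (165,287), are at 0.455 m and 0.485 m. Both cameras agree on this and the crop shows it clearly. I'll go over the jig first for a close look.

Call:
{"method": "send_rows", "body": {
  "targets": [
    [4.7, -3.8, -0.7, 0, 0, -4.6, 85],
    [4.7, -3.8, -0.7, 0, 0, -4.6, 85],
    [4.7, -3.8, -0.7, 0, 0, -4.6, 85],
    [4.7, -3.8, -0.7, 0, 0, -4.6, 85],
    [4.7, -3.8, -0.7, 0, 0, -4.6, 85]
  ]
}}

```text
time_s: 1.72
position: [0.3205, -0.2857, 0.2668]
tool_rot: [[0.619, 0.785, 0.0], [0.785, -0.619, -0.001], [-0.0, 0.001, -1.0]]
ft_force: [1.2, -1.0, -0.4]
grip_width: 0.0848
```

```bash
cat >> h.py <<'E'
def cmd(tgt, theta=None, s=None, down=True):
    """shift/turn units to reach world TCP tgt with tool-down, tool x at world angle theta deg"""
    from scipy.spatial.transform import Rotation as R
    s=s or status.observe(); A=np.array(s["tool_rot"]); p=np.array(s["position"])
    if theta is None: theta=np.degrees(np.arctan2(A[1,0],A[0,0]))
    t=np.radians(theta); B=np.array([[np.cos(t),np.sin(t),0],[np.sin(t),-np.cos(t),0],[0,0,-1]])
    rv=np.degrees(R.from_matrix(A.T@B).as_rotvec())
    dl=A.T@(np.array(tgt)-p)
    print("pos",p.round(4),"theta",round(np.degrees(np.arctan2(A[1,0],A[0,0])),2),"t",round(s["time_s"],2),"F",np.round(s["ft_force"],1),"grip",round(s["grip_width"],4))
    print("units",(dl/0.05).round(3),(rv/8).round(3),"dist",np.linalg.norm(dl).round(3))
E
python3 -c "
from h import *
cmd([.5,-.04,.3],88.8)"
```

```text
pos [ 0.3205 -0.2857  0.2668] theta 51.75 t 1.73 F [ 1.2 -1.  -0.4] grip 0.0848
units [ 6.081 -0.221 -0.664] [ 5.000e-03  3.000e-03 -4.631e+00] dist 0.306
```

Call:
{"method": "send_rows", "body": {
  "targets": [
    [6.08, -0.22, -0.66, 0, 0, -4.63, 85],
    [6.08, -0.22, -0.66, 0, 0, -4.63, 85],
    [6.08, -0.22, -0.66, 0, 0, -4.63, 85],
    [6.08, -0.22, -0.66, 0, 0, -4.63, 85],
    [6.08, -0.22, -0.66, 0, 0, -4.63, 85]
  ]
}}

```text
time_s: 2.35
position: [0.5004, -0.0401, 0.2997]
tool_rot: [[0.021, 1.0, 0.001], [1.0, -0.021, -0.0], [-0.0, 0.001, -1.0]]
ft_force: [0.2, -0.4, 0.2]
grip_width: 0.085
```

```bash
python3 - <<'E'
from h import *
s=status.observe(); im,d=vision.get_image("wrist"); M=model("wrist",s)
import pickle; pickle.dump((s,im,d),open("pics/w1.pkl","wb"))
cv2.imwrite("pics/w1.png",im[:,:,::-1]); print(s["position"],s["qvel"],s["q"])
E
```

```text
[ 0.50041357 -0.04011354  0.29972111] [ 51.3804852   21.72693505 -36.79828311  -0.15133238  14.9447569
  52.89762868] [-1.81179083e+01  1.44823350e+01  7.38767535e+01 -2.06854864e-03
  9.16070369e+01 -1.69350571e+01]
```

View pics/w1.png

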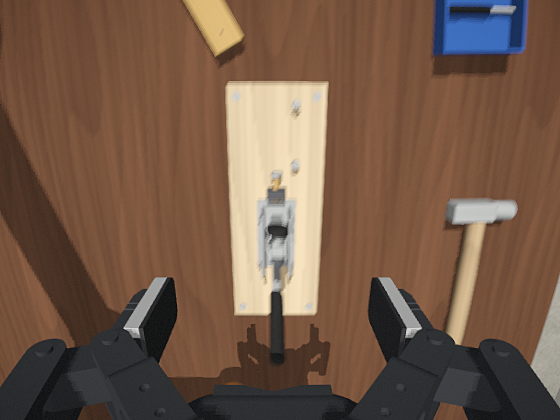

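```bash
python3 - <<'E'
from h import *
s=status.observe();print(s["position"],np.round(s["qvel"],1),s["time_s"])
im,d=vision.get_image("wrist"); M=model("wrist",s)
s2=status.observe();print(s2["position"],np.round(s2["qvel"],1),s2["time_s"],s2["q"].round(2) if hasattr(s2["q"],"round") else s2["q"])
import pickle; pickle.dump((s,im,d),open("pics/w1.pkl","wb"))
v,u=np.mgrid[0:420,0:560]
hsv=cv2.cvtColor(im,cv2.COLOR_RGB2HSV)
m=(hsv[...,1]<120)&(hsv[...,2]>120)&(u>215)&(u<340)&(v>70)&(v<325)
m=cv2.morphologyEx(m.astype(np.uint8),cv2.MORPH_OPEN,np.ones((3,3)))
cs,_=cv2.findContours(m,cv2.RETR_EXTERNAL,cv2.CHAIN_APPROX_NONE); c=max(cs,key=cv2.contourArea).reshape(-1,2)
P=onplane(c,M,0.015); print("jig",rect(P))
cs=cv2.drawContours(im.copy(),[c.reshape(-1,1,2)],-1,(255,0,0),1)
cv2.imwrite("pics/w1c.png",cv2.resize(cs[70:370,200:360],None,fx=2,fy=2)[:,:,::-1])
# depth checks
for px in [(235,110),(320,250),(240,300),(295,103),(294,165),(276,320),(277,355),(275,176)]:
    print(px,bydepth([px],[d[px[1],px[0]]],M).round(4))
E
```

```text
[ 0.50282046 -0.03584508  0.30005299] [-5.9 -2.1  4.5 -1.  -2.2 -9. ] 2.4
[ 0.50134872 -0.03841938  0.29953468] [-5.1 -1.5  3.7 -1.7 -0.7 -4.4] 2.45 [-1.793e+01  1.455e+01  7.381e+01  6.000e-02  9.158e+01 -1.698e+01]
jig (array([ 0.50134827, -0.10461998]), [121.34209442138672, 320.7487487792969], np.float32(88.73261))
(235, 110) [[0.4595 0.033  0.0148]]
(320, 250) [[ 5.688e-01 -1.609e-01 -3.000e-04]]
(240, 300) [[ 0.4531 -0.2305  0.016 ]]
(295, 103) [[0.532  0.0398 0.0144]]
(294, 165) [[ 0.5306 -0.0355  0.0157]]
(276, 320) [[ 0.5043 -0.1858  0.126 ]]
(277, 355) [[ 0.5046 -0.2019  0.1629]]
(275, 176) [[ 0.5065 -0.0494  0.015 ]]
```

View pics/w1c.png

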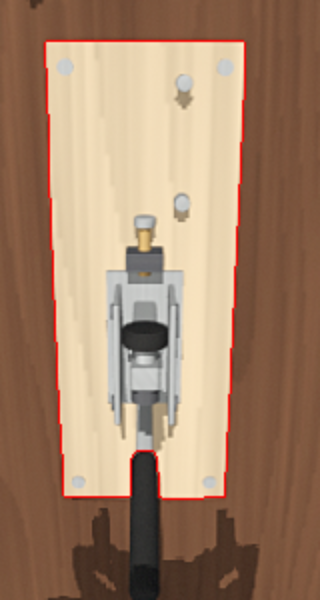

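```bash
python3 - <<'E'
from h import *
for i in range(3): vision.get_image("wrist")
s=status.observe();print(s["position"],np.round(s["qvel"],1),s["time_s"])
im,d=vision.get_image("wrist"); M=model("wrist",s)
import pickle; pickle.dump((s,im,d),open("pics/w2.pkl","wb"))
v,u=np.mgrid[0:420,0:560]
hsv=cv2.cvtColor(im,cv2.COLOR_RGB2HSV)
m=(hsv[...,1]<120)&(hsv[...,2]>120)&(u>215)&(u<340)&(v>70)&(v<325)
m=cv2.morphologyEx(m.astype(np.uint8),cv2.MORPH_OPEN,np.ones((3,3)))
cs,_=cv2.findContours(m,cv2.RETR_EXTERNAL,cv2.CHAIN_APPROX_NONE); c=max(cs,key=cv2.contourArea).reshape(-1,2)
P=onplane(c,M,0.015); r=rect(P);print("jig",r)
def J(p,c,a):
    a=np.radians(a);R=np.array([[np.cos(a),-np.sin(a),0],[np.sin(a),np.cos(a),0],[0,0,1]]);return np.array(p)@R.T+[*c,0]
pts=[[64,-23,28],[136,-23,28],[160,60,15],[160,-60,15],[-160,60,15],[-160,-60,15],[22,0,28],[50,0,24],[0,0,155]]
q=proj(J(np.array(pts)/1000,r[0],r[2]),M)
o=cv2.resize(im[70:370,200:360],None,fx=2,fy=2)
for a in q: cv2.drawMarker(o,tuple(int(t) for t in ((a-[200,70])*2)),(255,0,0),cv2.MARKER_CROSS,7,1)
cv2.imwrite("pics/w2c.png",o[:,:,::-1])
cmd([.49,.29,.15],70.9)
E
```

```text
[ 0.49916586 -0.04234672  0.29913551] [-1.6 -0.6  0.5  0.1 -0.   0. ] 2.6
jig (array([ 0.50152023, -0.104438  ]), [121.27577209472656, 321.1011047363281], np.float32(88.7277))
pos [ 0.499  -0.0428  0.2992] theta 88.68 t 2.65 F [-0.5  0.1 -0.3] grip 0.0852
units [ 6.651 -0.332  2.983] [-3.000e-03  1.000e-03  2.222e+00] dist 0.365
```

View pics/w2c.png

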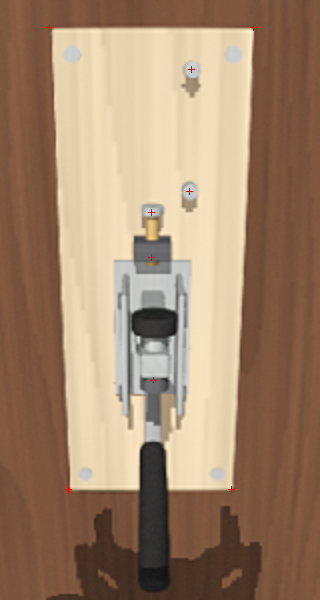

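Call:
{"method": "send_rows", "body": {
  "targets": [
    [6.2, -0.3, 2.0, 0, 0, 2.2, 85],
    [6.65, -0.33, 2.2, 0, 0, 2.22, 85],
    [6.65, -0.33, 2.2, 0, 0, 2.22, 85],
    [6.65, -0.33, 2.2, 0, 0, 2.22, 85],
    [6.65, -0.33, 2.2, 0, 0, 2.22, 85]
  ]
}}

```text
time_s: 3.28
position: [0.4916, 0.2489, 0.2029]
tool_rot: [[0.329, 0.944, 0.001], [0.944, -0.329, -0.0], [0.0, 0.001, -1.0]]
ft_force: [0.3, -1.0, 0.2]
grip_width: 0.085
```

Call:
{"method": "send_rows", "body": {
  "targets": [
    [0, 0, 0, 0, 0, 0, 85],
    [0, 0, 0, 0, 0, 0, 85],
    [0, 0, 0, 0, 0, 0, 85]
  ]
}}

```text
time_s: 3.65
position: [0.4921, 0.247, 0.204]
tool_rot: [[0.329, 0.944, 0.001], [0.944, -0.329, 0.0], [0.0, 0.001, -1.0]]
ft_force: [-0.3, -0.5, 0.8]
grip_width: 0.085
```

```bash
python3 - <<'E'
from h import *
s=status.observe();print(s["position"],np.round(s["qvel"],1),s["time_s"])
im,d=vision.get_image("wrist"); M=model("wrist",s)
cv2.imwrite("pics/w3.png",im[:,:,::-1])
for r in vision.masks_of("wrist","blank_mid"):
    cs,_=cv2.findContours(r["pixels"].astype(np.uint8),cv2.RETR_EXTERNAL,cv2.CHAIN_APPROX_NONE); c=max(cs,key=cv2.contourArea).reshape(-1,2)
    print(r["p"],r["extent"],rect(onplane(c,M,.016)))
hsv=cv2.cvtColor(im,cv2.COLOR_RGB2HSV)
m=(hsv[...,1]>90)&(hsv[...,2]>150)&(hsv[...,0]>16)&(hsv[...,0]<35)
for c in cv2.findContours(m.astype(np.uint8),cv2.RETR_EXTERNAL,cv2.CHAIN_APPROX_NONE)[0]:
    if cv2.contourArea(c)>500: c=c.reshape(-1,2); print("hsv",c.mean(0),rect(onplane(c,M,.016)))
E
```

```text
[0.49214787 0.24695511 0.20395446] [ 0.1 -0.1 -0.   0.1  0.   0.2] 3.65
0.97 [204.1, 246.2, 294.2, 324.3] (array([0.43055338, 0.14418709]), [42.80019760131836, 102.66803741455078], np.float32(118.59523))
0.93 [232.4, 90.0, 273.9, 193.1] (array([0.48772122, 0.29225287]), [36.645938873291016, 100.21988677978516], np.float32(71.46947))
0.64 [64.0, 125.6, 172.6, 179.9] (array([0.35896207, 0.32589731]), [37.62540817260742, 104.62427520751953], np.float32(172.6426))
hsv [249.21428571 285.66836735] (array([0.43026642, 0.14394324]), [42.07736587524414, 103.2245101928711], np.float32(118.178505))
hsv [117.09230769 153.67307692] (array([0.35657391, 0.32674304]), [36.300994873046875, 100.42249298095703], np.float32(172.19342))
hsv [252.4929078  138.39007092] (array([0.48759021, 0.29237338]), [35.69477844238281, 99.94351959228516], np.float32(70.71688))
```

View pics/w3.png

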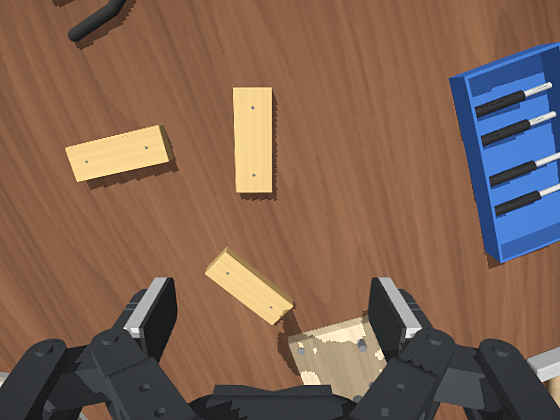

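The wrist view shows the target bar at (253,139), in world at (0.488, 0.292), 36×100 mm, angle about 70.8°. The two look-alikes are at (117,153) and (249,286). I'll descend on the target.

```bash
python3 -c "
from h import *
cmd([.488,.292,.045],70.8)"
```

```text
pos [0.492  0.2473 0.2038] theta 70.84 t 3.75 F [ 0.5  0.1 -0.2] grip 0.0853
units [ 0.816 -0.372  3.177] [ 0.006 -0.003  0.005] dist 0.165
```

Call:
{"method": "send_rows", "body": {
  "targets": [
    [0.5, -0.3, 0.8, 0, 0, 0, 85],
    [0.8, -0.37, 1.8, 0, 0, 0, 85],
    [0.82, -0.37, 2.7, 0, 0, 0, 75],
    [0.82, -0.37, 3.18, 0, 0, 0, 65],
    [0.82, -0.37, 3.18, 0, 0, 0, 60]
  ]
}}

```text
time_s: 4.38
position: [0.4871, 0.2925, 0.0432]
tool_rot: [[0.327, 0.945, -0.003], [0.945, -0.327, -0.001], [-0.002, -0.002, -1.0]]
ft_force: [0.0, -0.4, -0.6]
grip_width: 0.0597
```

```bash
python3 -c "
from h import *
cmd([.488,.292,.002],70.8)"
```

```text
pos [0.4871 0.2925 0.0432] theta 70.9 t 4.38 F [ 0.  -0.4 -0.6] grip 0.0597
units [-0.002  0.023  0.824] [-0.017  0.013  0.013] dist 0.041
```

Call:
{"method": "send_rows", "body": {
  "targets": [
    [0, 0, 0.4, 0, 0, 0, 60],
    [0, 0, 0.7, 0, 0, 0, 60],
    [0, 0, 0.8, 0, 0, 0, 60],
    [0, 0, 0.82, 0, 0, 0, 45],
    [0, 0, 0.82, 0, 0, 0, 40]
  ],
  "grip_force": 40
}}

```text
time_s: 5.0
position: [0.4877, 0.2935, 0.0038]
tool_rot: [[0.326, 0.945, 0.001], [0.945, -0.326, 0.0], [0.001, 0.001, -1.0]]
ft_force: [-0.0, -0.2, -0.4]
grip_width: 0.04
```

Call:
{"method": "send_rows", "body": {
  "targets": [
    [0, 0, 0, 0, 0, 0, 30],
    [0, 0, 0, 0, 0, 0, 30],
    [0, 0, 0, 0, 0, 0, 30],
    [0, 0, 0, 0, 0, 0, 30]
  ],
  "grip_force": 40
}}

```text
time_s: 5.5
position: [0.4881, 0.2935, 0.0042]
tool_rot: [[0.326, 0.945, 0.002], [0.945, -0.326, 0.001], [0.001, 0.002, -1.0]]
ft_force: [0.8, -0.9, 5.3]
grip_width: 0.035
```

```bash
python3 - <<'E'
from h import *
cmd([.488,.292,.15],70.8)
im,d=vision.get_image("wrist");cv2.imwrite("pics/w4.png",im[:,:,::-1])
E
```

```text
pos [0.4881 0.2935 0.0042] theta 70.97 t 5.5 F [ 0.8 -0.9  5.3] grip 0.035
units [-0.027  0.013 -2.916] [ 0.013 -0.009  0.021] dist 0.146
```

View pics/w4.png

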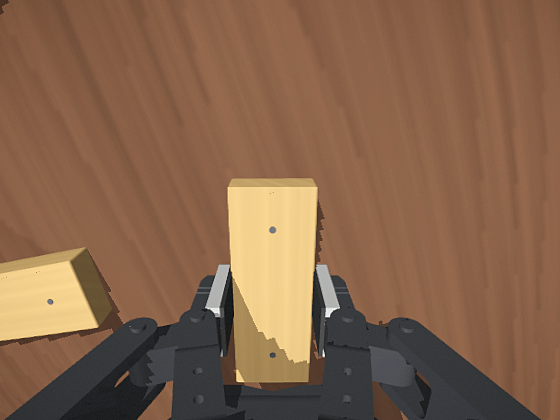

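Gripped: the opening reads 35 mm on the 36 mm width, and the bar is centred between the pads. I'll lift it and carry it to the jig.

Call:
{"method": "send_rows", "body": {
  "targets": [
    [0, 0, -0.5, 0, 0, 0, 30],
    [0, 0, -1.3, 0, 0, 0, 30],
    [0, 0, -2.0, 0, 0, 0, 30],
    [0, 0, -2.4, 0, 0, 0, 30],
    [0, 0, -2.4, 0, 0, 0, 30]
  ],
  "grip_force": 60
}}

```text
time_s: 6.18
position: [0.4875, 0.2935, 0.124]
tool_rot: [[0.326, 0.945, 0.002], [0.945, -0.326, 0.001], [0.001, 0.001, -1.0]]
ft_force: [-0.7, 0.0, -4.3]
grip_width: 0.0337
```

```bash
python3 -c "
from h import *
cmd([.5001,.0106,.12],88.73)"
```

```text
pos [0.4875 0.2935 0.124 ] theta 70.97 t 6.17 F [-0.7  0.  -4.3] grip 0.0337
units [-5.267  2.082  0.077] [ 0.01  -0.006 -2.22 ] dist 0.283
```

Call:
{"method": "send_rows", "body": {
  "targets": [
    [-0.9, 0.36, 0, 0, 0, -0.4, 30],
    [-2.0, 0.8, 0, 0, 0, -0.9, 30],
    [-3.1, 1.23, 0, 0, 0, -1.4, 30],
    [-4.2, 1.66, 0, 0, 0, -1.8, 30],
    [-5.0, 1.98, 0.05, 0, 0, -2.1, 30]
  ]
}}

```text
time_s: 6.8
position: [0.4987, 0.0226, 0.1194]
tool_rot: [[0.039, 0.999, -0.002], [0.999, -0.039, 0.0], [0.0, -0.002, -1.0]]
ft_force: [1.2, -0.5, -3.8]
grip_width: 0.0344
```

```bash
python3 -c "
from h import *
cmd([.5001,.0106,.06],88.73)"
```

```text
pos [0.4987 0.0226 0.1194] theta 87.78 t 6.8 F [ 1.2 -0.5 -3.8] grip 0.0344
units [-0.24   0.041  1.188] [-0.017 -0.003 -0.119] dist 0.061
```

Call:
{"method": "send_rows", "body": {
  "targets": [
    [-0.15, 0.03, 0.3, 0, 0, -0.1, 30],
    [-0.24, 0.04, 0.8, 0, 0, -0.12, 30],
    [-0.24, 0.04, 1.19, 0, 0, -0.12, 30],
    [-0.24, 0.04, 1.19, 0, 0, -0.12, 30]
  ]
}}

```text
time_s: 7.3
position: [0.4995, 0.013, 0.0591]
tool_rot: [[0.022, 1.0, -0.005], [1.0, -0.022, 0.001], [0.001, -0.005, -1.0]]
ft_force: [0.7, -0.4, -3.9]
grip_width: 0.0343
```

Call:
{"method": "send_rows", "body": {
  "targets": [
    [0, 0, 0, 0, 0, 0, 30],
    [0, 0, 0, 0, 0, 0, 30]
  ]
}}

```text
time_s: 7.55
position: [0.5013, 0.0128, 0.0618]
tool_rot: [[0.022, 1.0, 0.001], [1.0, -0.022, -0.0], [-0.0, 0.001, -1.0]]
ft_force: [0.2, 0.0, -3.5]
grip_width: 0.0341
```

```bash
python3 - <<'E'
from h import *
cmd([.5001,.0106,.025],88.73)
s=status.observe()
im,d=vision.get_image("wrist");cv2.imwrite("pics/w5.png",im[:,:,::-1])
im,d=vision.get_image("scene");cv2.imwrite("pics/s5.png",cv2.resize(im[200:340,160:320],None,fx=4.5,fy=4)[:,:,::-1])
E
```

```text
pos [0.5013 0.0128 0.0618] theta 88.74 t 7.55 F [ 0.2  0.  -3.5] grip 0.0341
units [-0.043 -0.024  0.737] [0.008 0.001 0.001] dist 0.037
```

View pics/w5.png

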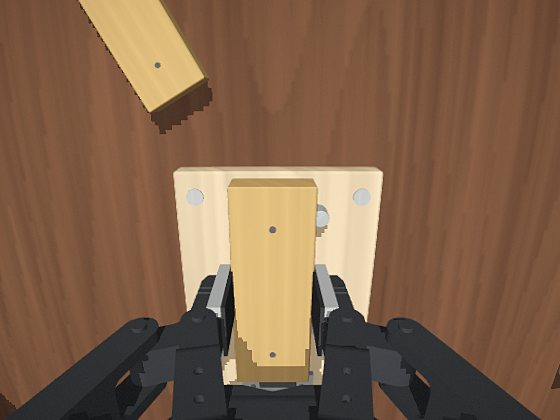

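View pics/s5.png

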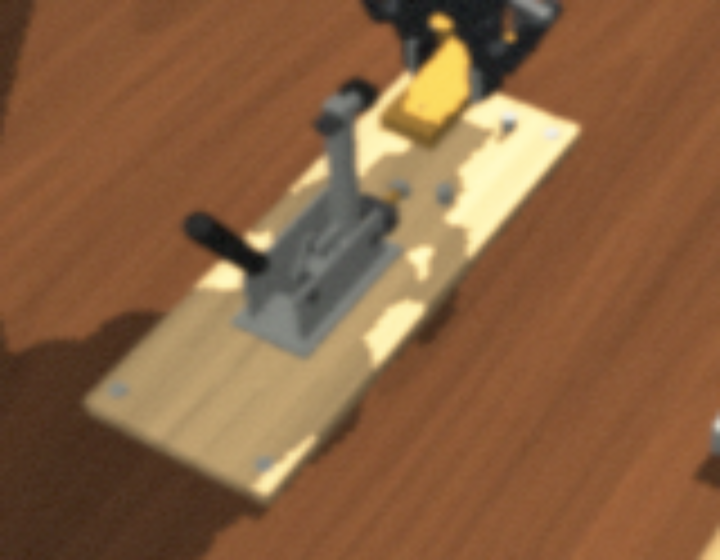

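Call:
{"method": "send_rows", "body": {
  "targets": [
    [0, -0.05, 0.3, 0, 0, 0, 30],
    [0, -0.05, 0.55, 0, 0, 0, 30],
    [0, -0.05, 0.7, 0, 0, 0, 30],
    [0, -0.05, 0.7, 0, 0, 0, 30]
  ]
}}

```text
time_s: 8.15
position: [0.4984, 0.0128, 0.0259]
tool_rot: [[0.022, 1.0, -0.001], [1.0, -0.022, 0.0], [0.0, -0.001, -1.0]]
ft_force: [0.3, 0.0, -3.8]
grip_width: 0.0341
```

Call:
{"method": "send_rows", "body": {
  "targets": [
    [0, 0, 0.04, 0, 0, 0, 30],
    [0, 0, 0.08, 0, 0, 0, 30],
    [0, 0, 0.12, 0, 0, 0, 30]
  ]
}}

```text
time_s: 8.52
position: [0.4986, 0.0127, 0.0203]
tool_rot: [[0.022, 1.0, 0.0], [1.0, -0.022, -0.0], [-0.0, 0.0, -1.0]]
ft_force: [0.7, 0.3, -4.3]
grip_width: 0.0343
```

Call:
{"method": "send_rows", "body": {
  "targets": [
    [0, 0, 0.01, 0, 0, 0, 30],
    [0, 0, 0.02, 0, 0, 0, 30]
  ]
}}

```text
time_s: 8.78
position: [0.4985, 0.0127, 0.0193]
tool_rot: [[0.022, 1.0, 0.0], [1.0, -0.022, -0.0], [-0.0, 0.0, -1.0]]
ft_force: [-1.8, 0.1, 2.1]
grip_width: 0.034
```

Call:
{"method": "send_rows", "body": {
  "targets": [
    [0, 0, 0.01, 0, 0, 0, 30],
    [0, 0, 0.02, 0, 0, 0, 30]
  ]
}}

```text
time_s: 9.02
position: [0.4986, 0.0127, 0.0193]
tool_rot: [[0.022, 1.0, 0.001], [1.0, -0.022, -0.0], [-0.0, 0.001, -1.0]]
ft_force: [-5.5, 0.9, 14.8]
grip_width: 0.0344
```

The blank is on the board. I'll unload the press, then slide it toward the screw (tool −x). From w2, the screw face looks to be near jig x ≈ 54.

Call:
{"method": "send_rows", "body": {
  "targets": [
    [0, 0, -0.02, 0, 0, 0, 30],
    [0, 0, -0.02, 0, 0, 0, 30]
  ],
  "grip_force": 25
}}

```text
time_s: 9.28
position: [0.4986, 0.0127, 0.0193]
tool_rot: [[0.022, 1.0, 0.0], [1.0, -0.022, -0.0], [-0.0, 0.0, -1.0]]
ft_force: [-1.5, 0.4, -0.3]
grip_width: 0.034
```

Call:
{"method": "send_rows", "body": {
  "targets": [
    [-0.03, 0, 0, 0, 0, 0, 30],
    [-0.07, 0, 0, 0, 0, 0, 30],
    [-0.1, 0, 0, 0, 0, 0, 30],
    [-0.12, 0, 0, 0, 0, 0, 30],
    [-0.14, 0, 0, 0, 0, 0, 30]
  ]
}}

```text
time_s: 9.9
position: [0.4984, 0.0058, 0.0193]
tool_rot: [[0.022, 1.0, 0.0], [1.0, -0.022, 0.0], [0.0, 0.0, -1.0]]
ft_force: [0.2, 4.0, 1.3]
grip_width: 0.0339
```

Call:
{"method": "send_rows", "body": {
  "targets": [
    [-0.02, 0, 0, 0, 0, 0, 30],
    [-0.03, 0, 0, 0, 0, 0, 30],
    [-0.04, 0, 0, 0, 0, 0, 30]
  ]
}}

```text
time_s: 10.28
position: [0.4984, 0.0038, 0.0194]
tool_rot: [[0.022, 1.0, 0.0], [1.0, -0.022, 0.0], [0.0, 0.0, -1.0]]
ft_force: [-0.7, 3.3, 2.5]
grip_width: 0.0344
```

Call:
{"method": "send_rows", "body": {
  "targets": [
    [-0.005, 0, 0, 0, 0, 0, 30],
    [-0.01, 0, 0, 0, 0, 0, 30],
    [-0.015, 0, 0, 0, 0, 0, 30]
  ]
}}

```text
time_s: 10.65
position: [0.4983, 0.0031, 0.0193]
tool_rot: [[0.022, 1.0, 0.0], [1.0, -0.022, 0.0], [0.0, 0.0, -1.0]]
ft_force: [0.8, 4.9, 2.6]
grip_width: 0.0343
```

Call:
{"method": "send_rows", "body": {
  "targets": [
    [-0.006, 0, 0, 0, 0, 0, 30],
    [-0.012, 0, 0, 0, 0, 0, 30],
    [-0.016, 0, 0, 0, 0, 0, 30]
  ]
}}

```text
time_s: 11.02
position: [0.4983, 0.0023, 0.0193]
tool_rot: [[0.022, 1.0, 0.0], [1.0, -0.022, 0.0], [0.0, 0.0, -1.0]]
ft_force: [0.7, 5.5, 3.2]
grip_width: 0.0343
```

Call:
{"method": "send_rows", "body": {
  "targets": [
    [-0.006, 0, 0, 0, 0, 0, 30],
    [-0.012, 0, 0, 0, 0, 0, 30]
  ]
}}

```text
time_s: 11.28
position: [0.4983, 0.002, 0.0193]
tool_rot: [[0.022, 1.0, 0.0], [1.0, -0.022, 0.001], [0.001, 0.0, -1.0]]
ft_force: [0.8, 8.1, 4.3]
grip_width: 0.0344
```

Call:
{"method": "send_rows", "body": {
  "targets": [
    [-0.006, 0, 0, 0, 0, 0, 30],
    [-0.012, 0, 0, 0, 0, 0, 30]
  ]
}}

```text
time_s: 11.52
position: [0.4983, 0.0019, 0.0193]
tool_rot: [[0.023, 1.0, 0.0], [1.0, -0.023, 0.002], [0.002, 0.0, -1.0]]
ft_force: [2.3, 13.0, 3.9]
grip_width: 0.0344
```

Contact with the screw: motion stalled at TCP y = 0.0019 with 13 N. That puts the blank's middle at about jig x = 105, which agrees with what I saw. I'll back off the push, open slightly, and push sideways with the near finger.

Call:
{"method": "send_rows", "body": {
  "targets": [
    [0.012, 0, 0, 0, 0, 0, 30],
    [0.012, 0, 0, 0, 0, 0, 46],
    [0.012, 0, 0, 0, 0, 0, 46],
    [0.012, 0, 0, 0, 0, 0, 46]
  ]
}}

```text
time_s: 12.02
position: [0.4982, 0.0013, 0.0192]
tool_rot: [[0.022, 1.0, -0.0], [1.0, -0.022, -0.0], [-0.0, -0.0, -1.0]]
ft_force: [0.7, 0.4, -0.5]
grip_width: 0.0463
```

Call:
{"method": "send_rows", "body": {
  "targets": [
    [0, 0.03, 0, 0, 0, 0, 46],
    [0, 0.06, 0, 0, 0, 0, 46],
    [0, 0.09, 0, 0, 0, 0, 46]
  ]
}}

```text
time_s: 12.4
position: [0.5029, 0.0015, 0.0193]
tool_rot: [[0.022, 1.0, 0.0], [1.0, -0.022, -0.0], [-0.0, 0.0, -1.0]]
ft_force: [-0.5, 0.5, 0.2]
grip_width: 0.046
```

Call:
{"method": "send_rows", "body": {
  "targets": [
    [0, 0.03, 0, 0, 0, 0, 46],
    [0, 0.05, 0, 0, 0, 0, 46],
    [0, 0.06, 0, 0, 0, 0, 46],
    [0, 0.07, 0, 0, 0, 0, 46]
  ]
}}

```text
time_s: 12.9
position: [0.5059, 0.0016, 0.0192]
tool_rot: [[0.022, 1.0, -0.001], [1.0, -0.022, 0.0], [0.0, -0.001, -1.0]]
ft_force: [-3.5, 0.8, 2.0]
grip_width: 0.0462
```

Call:
{"method": "send_rows", "body": {
  "targets": [
    [0, 0.01, 0, 0, 0, 0, 46],
    [0, 0.02, 0, 0, 0, 0, 46],
    [0, 0.02, 0, 0, 0, 0, 46]
  ]
}}

```text
time_s: 13.28
position: [0.5074, 0.0014, 0.0192]
tool_rot: [[0.022, 1.0, 0.0], [1.0, -0.022, 0.0], [0.0, 0.0, -1.0]]
ft_force: [-1.7, 0.7, 1.2]
grip_width: 0.0459
```

Call:
{"method": "send_rows", "body": {
  "targets": [
    [0, 0.008, 0, 0, 0, 0, 46],
    [0, 0.015, 0, 0, 0, 0, 46]
  ]
}}

```text
time_s: 13.52
position: [0.508, 0.0014, 0.0192]
tool_rot: [[0.022, 1.0, -0.0], [1.0, -0.022, 0.0], [0.0, -0.0, -1.0]]
ft_force: [-3.5, 0.6, 0.4]
grip_width: 0.0464
```

Call:
{"method": "send_rows", "body": {
  "targets": [
    [0, 0.006, 0, 0, 0, 0, 46],
    [0, 0.012, 0, 0, 0, 0, 46]
  ]
}}

```text
time_s: 13.78
position: [0.5086, 0.0014, 0.0192]
tool_rot: [[0.022, 1.0, -0.0], [1.0, -0.022, 0.0], [0.0, -0.0, -1.0]]
ft_force: [-3.5, 0.9, 0.2]
grip_width: 0.0457
```

Call:
{"method": "send_rows", "body": {
  "targets": [
    [0, 0.006, 0, 0, 0, 0, 46],
    [0, 0.012, 0, 0, 0, 0, 46]
  ]
}}

```text
time_s: 14.02
position: [0.5093, 0.0014, 0.0192]
tool_rot: [[0.022, 1.0, 0.0], [1.0, -0.022, 0.0], [0.0, 0.0, -1.0]]
ft_force: [-2.9, 0.1, 0.8]
grip_width: 0.0458
```

Call:
{"method": "send_rows", "body": {
  "targets": [
    [0, 0.006, 0, 0, 0, 0, 46],
    [0, 0.012, 0, 0, 0, 0, 46]
  ]
}}

```text
time_s: 14.28
position: [0.5095, 0.0014, 0.0192]
tool_rot: [[0.022, 1.0, -0.001], [1.0, -0.022, 0.0], [0.0, -0.001, -1.0]]
ft_force: [-4.5, -0.8, 1.1]
grip_width: 0.0464
```

Call:
{"method": "send_rows", "body": {
  "targets": [
    [0, 0.006, 0, 0, 0, 0, 46],
    [0, 0.012, 0, 0, 0, 0, 46]
  ]
}}

```text
time_s: 14.52
position: [0.5096, 0.0014, 0.0192]
tool_rot: [[0.022, 1.0, -0.002], [1.0, -0.022, 0.0], [0.0, -0.002, -1.0]]
ft_force: [-7.9, 0.9, 2.6]
grip_width: 0.0461
```

Call:
{"method": "send_rows", "body": {
  "targets": [
    [0, 0.005, 0, 0, 0, 0, 46],
    [0, 0.009, 0, 0, 0, 0, 46]
  ]
}}

```text
time_s: 14.78
position: [0.5096, 0.0014, 0.0192]
tool_rot: [[0.022, 1.0, -0.003], [1.0, -0.022, 0.0], [0.0, -0.003, -1.0]]
ft_force: [-8.1, -0.6, 4.3]
grip_width: 0.0461
```

```bash
python3 - <<'E'
from h import *
im,d=vision.get_image("wrist");cv2.imwrite("pics/w6.png",im[:,:,::-1])
cmd([.51,.0014,.09],88.73)
E
```

```text
pos [0.5096 0.0014 0.0191] theta 88.75 t 14.82 F [-8.  -0.1  3.5] grip 0.0458
units [ 0.     0.004 -1.417] [-0.022 -0.001  0.002] dist 0.071
```

View pics/w6.png

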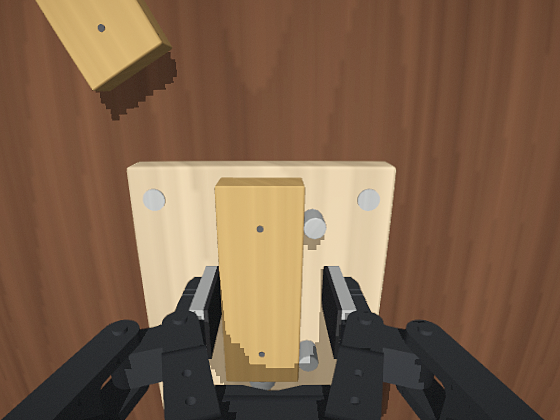

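The blank touches both pins, at about (305,228) and (302,355) in the wrist view, with 8 N. I'll back off, lift, close the fingers and push on the end face to seat it again on the screw.

Call:
{"method": "send_rows", "body": {
  "targets": [
    [0, -0.04, 0, 0, 0, 0, 46],
    [0, -0.09, 0, 0, 0, 0, 46],
    [0, -0.09, -0.4, 0, 0, 0, 46],
    [0, -0.09, -0.9, 0, 0, 0, 46],
    [0.3, -0.09, -1.0, 0, 0, 0, 30]
  ]
}}

```text
time_s: 15.45
position: [0.508, 0.0162, 0.0706]
tool_rot: [[0.024, 1.0, 0.004], [1.0, -0.024, -0.001], [-0.001, 0.004, -1.0]]
ft_force: [0.3, 0.7, -0.3]
grip_width: 0.0308
```

```bash
python3 - <<'E'
from h import *
cmd([.5053,.0675,.05],88.73)
E
```

```text
pos [0.508  0.0162 0.0706] theta 88.63 t 15.45 F [ 0.3  0.7 -0.3] grip 0.0308
units [ 1.026 -0.079  0.411] [ 0.03   0.005 -0.012] dist 0.055
```

Call:
{"method": "send_rows", "body": {
  "targets": [
    [0.6, -0.02, 0, 0, 0, 0, 0],
    [1.02, -0.03, 0, 0, 0, 0, 0],
    [1.02, -0.03, 0.3, 0, 0, 0, 0],
    [1.02, -0.03, 0.5, 0, 0, 0, 0],
    [1.02, -0.03, 0.5, 0, 0, 0, 0]
  ]
}}

```text
time_s: 16.08
position: [0.5059, 0.0677, 0.0433]
tool_rot: [[0.022, 1.0, -0.002], [1.0, -0.022, 0.0], [0.0, -0.002, -1.0]]
ft_force: [0.2, 0.4, 0.6]
grip_width: -0.0003
```

```bash
python3 - <<'E'
from h import *
s=status.observe(); im,d=vision.get_image("wrist"); cv2.imwrite("pics/w7.png",im[:,:,::-1]); import pickle; pickle.dump((s,im,d),open("pics/w7.pkl","wb"))
cmd([.5053,.0675,.021],88.73)
E
```

```text
pos [0.5063 0.0675 0.0439] theta 88.71 t 16.12 F [ 0.2 -0.3  1.6] grip -0.0002
units [-0.001 -0.019  0.459] [-0.005 -0.001 -0.002] dist 0.023
```

View pics/w7.png

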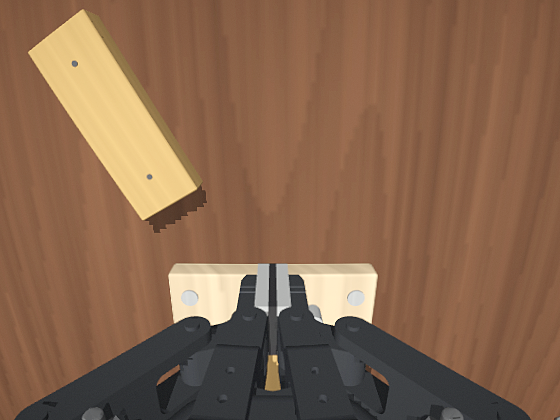

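Call:
{"method": "send_rows", "body": {
  "targets": [
    [0, -0.01, 0.2, 0, 0, 0, 0],
    [0, -0.02, 0.4, 0, 0, 0, 0],
    [0, -0.02, 0.43, 0, 0, 0, 0]
  ]
}}

```text
time_s: 16.5
position: [0.5049, 0.0674, 0.0219]
tool_rot: [[0.022, 1.0, -0.002], [1.0, -0.022, 0.0], [0.0, -0.002, -1.0]]
ft_force: [-0.1, -0.1, -0.1]
grip_width: 0.0004
```

Call:
{"method": "send_rows", "body": {
  "targets": [
    [-0.02, 0, 0, 0, 0, 0, 0],
    [-0.04, 0, 0, 0, 0, 0, 0],
    [-0.06, 0, 0, 0, 0, 0, 0],
    [-0.07, 0, 0, 0, 0, 0, 0]
  ]
}}

```text
time_s: 17.0
position: [0.5053, 0.0639, 0.0229]
tool_rot: [[0.022, 1.0, 0.0], [1.0, -0.022, -0.0], [-0.0, 0.0, -1.0]]
ft_force: [-0.7, -0.2, 0.1]
grip_width: 0.0004
```

Call:
{"method": "send_rows", "body": {
  "targets": [
    [-0.008, 0, 0, 0, 0, 0, 0],
    [-0.016, 0, 0, 0, 0, 0, 0],
    [-0.02, 0, 0, 0, 0, 0, 0]
  ]
}}

```text
time_s: 17.38
position: [0.5052, 0.063, 0.0228]
tool_rot: [[0.022, 1.0, 0.0], [1.0, -0.022, 0.0], [0.0, 0.0, -1.0]]
ft_force: [0.4, 0.0, 0.1]
grip_width: 0.0001
```

Call:
{"method": "send_rows", "body": {
  "targets": [
    [-0.008, 0, 0, 0, 0, 0, 0],
    [-0.016, 0, 0, 0, 0, 0, 0]
  ]
}}

```text
time_s: 17.62
position: [0.5052, 0.0622, 0.0228]
tool_rot: [[0.022, 1.0, -0.0], [1.0, -0.022, 0.0], [0.0, -0.0, -1.0]]
ft_force: [0.4, -0.0, -0.7]
grip_width: 0.0001
```

Call:
{"method": "send_rows", "body": {
  "targets": [
    [-0.006, 0, 0, 0, 0, 0, 0],
    [-0.012, 0, 0, 0, 0, 0, 0]
  ]
}}

```text
time_s: 17.88
position: [0.5052, 0.0615, 0.0228]
tool_rot: [[0.022, 1.0, 0.0], [1.0, -0.022, 0.0], [0.0, 0.0, -1.0]]
ft_force: [0.4, -0.3, -0.6]
grip_width: -0.0
```

Call:
{"method": "send_rows", "body": {
  "targets": [
    [-0.008, 0, 0, 0, 0, 0, 0],
    [-0.016, 0, 0, 0, 0, 0, 0]
  ]
}}

```text
time_s: 18.12
position: [0.5051, 0.0613, 0.0228]
tool_rot: [[0.022, 1.0, 0.0], [1.0, -0.022, 0.001], [0.001, -0.0, -1.0]]
ft_force: [0.2, 6.3, 0.4]
grip_width: 0.0
```

Call:
{"method": "send_rows", "body": {
  "targets": [
    [-0.006, 0, 0, 0, 0, 0, 0],
    [-0.012, 0, 0, 0, 0, 0, 0]
  ]
}}

```text
time_s: 18.38
position: [0.5051, 0.0612, 0.0228]
tool_rot: [[0.023, 1.0, 0.0], [1.0, -0.023, 0.002], [0.002, 0.0, -1.0]]
ft_force: [0.8, 9.8, 0.7]
grip_width: 0.0001
```

Call:
{"method": "send_rows", "body": {
  "targets": [
    [-0.006, 0, 0, 0, 0, 0, 0],
    [-0.012, 0, 0, 0, 0, 0, 0]
  ]
}}

```text
time_s: 18.62
position: [0.5051, 0.0611, 0.0228]
tool_rot: [[0.023, 1.0, 0.0], [1.0, -0.023, 0.003], [0.003, 0.0, -1.0]]
ft_force: [2.3, 13.0, 0.8]
grip_width: -0.0001
```

Contact at TCP y = 0.0613, and the force then rises steadily to 13 N with almost no motion, so the blank sits on the screw. I'll withdraw, lift, and inspect from above.

Call:
{"method": "send_rows", "body": {
  "targets": [
    [0.03, 0, 0, 0, 0, 0, 0],
    [0.12, 0, 0, 0, 0, 0, 0],
    [0.15, 0, -0.5, 0, 0, 0, 0],
    [0.1, 0, -1.5, 0, 0, 0, 0],
    [-0.4, 0, -2.5, 0, 0, 0, 0]
  ]
}}

```text
time_s: 19.25
position: [0.5044, 0.04, 0.1491]
tool_rot: [[0.02, 1.0, -0.001], [1.0, -0.02, -0.0], [-0.0, -0.001, -1.0]]
ft_force: [1.0, -0.2, -0.7]
grip_width: 0.0001
```

Call:
{"method": "send_rows", "body": {
  "targets": [
    [-0.6, 0, -0.9, 0, 0, 0, 0],
    [-0.9, 0, -1.8, 0, 0, 0, 0],
    [-0.9, 0, -1.9, 0, 0, 0, 0],
    [-0.9, 0, -1.9, 0, 0, 0, 0],
    [-0.9, 0, -1.9, 0, 0, 0, 0]
  ]
}}

```text
time_s: 19.88
position: [0.5032, -0.0049, 0.2413]
tool_rot: [[0.022, 1.0, -0.003], [1.0, -0.022, 0.001], [0.001, -0.003, -1.0]]
ft_force: [0.3, -0.1, 0.0]
grip_width: 0.0
```

```bash
python3 - <<'E'
from h import *
s=status.observe(); im,d=vision.get_image("wrist"); M=model("wrist",s)
cv2.imwrite("pics/w8.png",im[:,:,::-1]); import pickle; pickle.dump((s,im,d),open("pics/w8.pkl","wb"))
print(np.round(s["qvel"],1))
cmd([.5000,-.1715,.25],88.73)
v,u=np.mgrid[0:420,0:560]
hsv=cv2.cvtColor(im,cv2.COLOR_RGB2HSV)
for r in vision.masks_of("wrist","blank_mid"):
    cs,_=cv2.findContours(r["pixels"].astype(np.uint8),cv2.RETR_EXTERNAL,cv2.CHAIN_APPROX_NONE); c=max(cs,key=cv2.contourArea).reshape(-1,2)
    print(r["p"],r["extent"],rect(onplane(c,M,.031)))
def J(p,c,a):
    a=np.radians(a);R=np.array([[np.cos(a),-np.sin(a),0],[np.sin(a),np.cos(a),0],[0,0,1]]);return np.array(p)@R.T+[*c,0]
c=(0.5015,-0.1045);a=88.73
o=cv2.resize(im,None,fx=1,fy=1).copy()
for x,y,z in [(160,60,15),(160,-60,15),(64,-23,28),(136,-23,28),(-160,60,15),(-160,-60,15)]:
    p=proj(J(np.array([[x,y,z]])/1000,c,a),M)[0]; cv2.drawMarker(o,(int(round(p[0])),int(round(p[1]))),(255,0,0),cv2.MARKER_CROSS,5,1)
cr=o[:,180:380]
cv2.imwrite("pics/w8c.png",cv2.resize(o[40:240,180:380],None,fx=3,fy=3)[:,:,::-1])
E
```

```text
[ 0.1  0.1 -0.3  0.   0.2 -0. ]
pos [ 0.5033 -0.0049  0.2414] theta 88.76 t 19.93 F [-0.   0.4  0.9] grip -0.0003
units [-3.332  0.006 -0.173] [-0.019 -0.004  0.003] dist 0.167
0.84 [152.6, 0.0, 237.1, 85.8] (array([0.43309082, 0.13659973]), [35.94673156738281, 94.14482879638672], np.float32(117.941025))
0.68 [217.9, 119.7, 330.9, 390.9] (array([ 0.50277682, -0.06275111]), [114.96477508544922, 238.5354461669922], np.float32(88.73192))
0.61 [257.4, 126.8, 291.8, 218.7] (array([0.50415158, 0.00071749]), [37.71516036987305, 99.35401916503906], np.float32(88.73358))
```

View pics/w8.png

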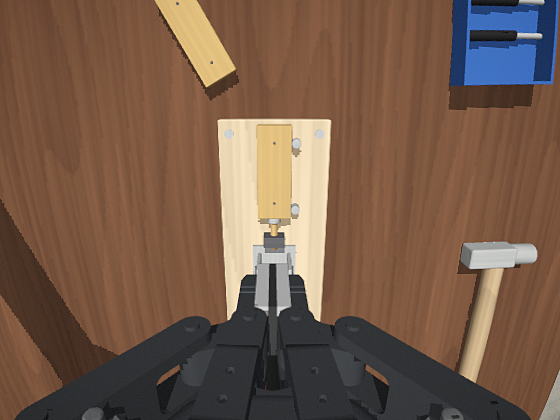

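View pics/w8c.png

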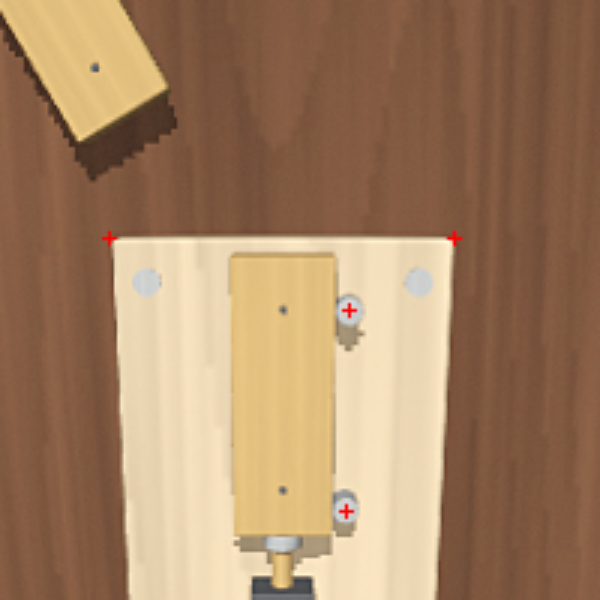

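The blank looks home: its angle is 88.73° like the jig's, its middle is at jig x ≈ 105, and it touches both pins and the screw. Next I'll check the handle line in the earlier depth image and plan the push.

```bash
python3 - <<'E'
from h import *
import pickle; s,im,d=pickle.load(open("pics/w2.pkl","rb")); M=model("wrist",s)
g=im.max(2); v,u=np.nonzero((g<70)); k=(u>255)&(u<300)&(v>285)&(v<368)&(d[v,u]>0); u,v=u[k],v[k]
P=bydepth(np.c_[u,v],d[v,u],M)
a=np.radians(88.73); R=np.array([[np.cos(a),-np.sin(a)],[np.sin(a),np.cos(a)]])
q=(P[:,:2]-[.5015,-.1045])@R; Q=np.c_[q,P[:,2]]*1000
Q=Q[Q[:,2]>70]
print(len(Q))
for z0 in range(80,190,15):
    m=(Q[:,2]>=z0)&(Q[:,2]<z0+15)
    if m.sum()>3: print(z0,m.sum(),np.percentile(Q[m,0],[5,50,95]).round(1),np.percentile(Q[m,1],[5,50,95]).round(1),Q[m,2].mean().round(1))
print("C path (jig x, z) & TCP world")
for qq in (0,.1,.2,.3,.4,.5,.6,.87,.95,1.0,1.05,1.1,1.16):
    f=1.16-qq; C=np.array([-58-95*np.cos(f)+8*np.sin(f),55+95*np.sin(f)+8*np.cos(f)])
    jx=(C[0]+11)/1000
    print(qq,C.round(1),"TCP",np.round([.5015+.0222*jx,-.1045+.99975*jx,C[1]/1000],4))
E
```

```text
1035
95 128 [-76.5 -72.2 -68.7] [-6.8 -0.   6.8] 103.5
110 167 [-82.1 -77.6 -74.1] [-6.6  0.1  6.7] 117.7
125 190 [-89.  -84.5 -80.4] [-7.3 -0.8  6.6] 132.6
140 205 [-95.8 -91.3 -87.1] [-7.1 -0.7  6.6] 147.7
155 270 [-109.5  -98.3  -93.6] [-6.8  0.4  7.1] 163.1
170 75 [-107.2 -102.6  -99.6] [-5.5 -0.5  4.8] 171.2
C path (jig x, z) & TCP world
0 [-88.6 145.3] TCP [ 0.4998 -0.1821  0.1453]
0.1 [-97.5 141.8] TCP [ 0.4996 -0.1909  0.1418]
0.2 [-105.9  137.4] TCP [ 0.4994 -0.1994  0.1374]
0.3 [-113.9  132.2] TCP [ 0.4992 -0.2074  0.1322]
0.4 [-121.3  126.2] TCP [ 0.4991 -0.2148  0.1262]
0.5 [-128.1  119.6] TCP [ 0.4989 -0.2216  0.1196]
0.6 [-134.2  112.2] TCP [ 0.4988 -0.2277  0.1122]
0.87 [-146.7   89.8] TCP [ 0.4985 -0.2402  0.0898]
0.95 [-149.2   82.6] TCP [ 0.4984 -0.2427  0.0826]
1.0 [-150.5   78. ] TCP [ 0.4984 -0.244   0.078 ]
1.05 [-151.5   73.4] TCP [ 0.4984 -0.245   0.0734]
1.1 [-152.3   68.7] TCP [ 0.4984 -0.2458  0.0687]
1.16 [-153.   63.] TCP [ 0.4983 -0.2465  0.063 ]
```

Call:
{"method": "send_rows", "body": {
  "targets": [
    [-0.7, 0, 0, 0, 0, 0, 0],
    [-1.7, 0, 0, 0, 0, 0, 0],
    [-2.7, 0, 0, 0, 0, 0, 0],
    [-3.3, 0, 0.2, 0, 0, 0, 0],
    [-3.3, 0, 0.4, 0, 0, 0, 0]
  ]
}}

```text
time_s: 20.6
position: [0.4998, -0.1718, 0.2215]
tool_rot: [[0.025, 1.0, -0.001], [1.0, -0.025, 0.001], [0.001, -0.001, -1.0]]
ft_force: [0.0, 0.6, -0.1]
grip_width: 0.0001
```

Call:
{"method": "send_rows", "body": {
  "targets": [
    [0, 0, 0.4, 0, 0, 0, 0],
    [0, 0, 0.9, 0, 0, 0, 0],
    [0, 0, 1.3, 0, 0, 0, 0],
    [0, 0, 1.5, 0, 0, 0, 0],
    [0, 0, 1.5, 0, 0, 0, 0]
  ]
}}

```text
time_s: 21.22
position: [0.5, -0.1697, 0.1474]
tool_rot: [[0.021, 1.0, -0.001], [1.0, -0.021, 0.001], [0.001, -0.001, -1.0]]
ft_force: [-0.0, 0.2, 1.2]
grip_width: -0.0003
```

```bash
python3 - <<'E'
from h import *
im,d=vision.get_image("scene"); cv2.imwrite("pics/s9.png",cv2.resize(im[160:340,120:320],None,fx=3.5,fy=3.3)[:,:,::-1])
cmd([.4998,-.1821,.1453],88.73)
E
```

```text
pos [ 0.5002 -0.17    0.148 ] theta 88.76 t 21.27 F [ 0.4  0.1 -0.2] grip 0.0003
units [-0.243 -0.003  0.055] [0.001 0.    0.004] dist 0.012
```

View pics/s9.png

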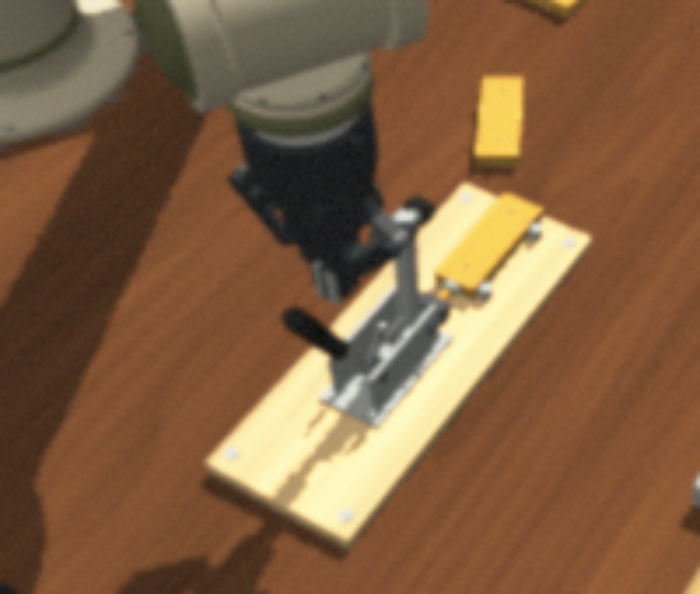

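Call:
{"method": "send_rows", "body": {
  "targets": [
    [-0.12, 0, 0.03, 0, 0, 0, 0],
    [-0.24, 0, 0.055, 0, 0, 0, 0],
    [-0.3, 0, 0.08, 0, 0, 0, 0],
    [-0.36, 0, 0.1, 0, 0, 0, 0],
    [-0.42, 0, 0.125, 0, 0, 0, 0]
  ]
}}

```text
time_s: 21.9
position: [0.4997, -0.1916, 0.1416]
tool_rot: [[0.022, 1.0, 0.0], [1.0, -0.022, -0.0], [-0.0, 0.0, -1.0]]
ft_force: [0.8, 1.0, 1.9]
grip_width: 0.0004
```

```bash
python3 - <<'E'
from h import *
cmd([.4992,-.2074,.1322],88.73)
cmd([.4989,-.2216,.1196],88.73)
E
```

```text
pos [ 0.4997 -0.1916  0.1416] theta 88.73 t 21.9 F [0.8 1.  1.9] grip 0.0004
units [-0.317 -0.002  0.189] [ 0.003  0.001 -0.001] dist 0.018
pos [ 0.4997 -0.1916  0.1416] theta 88.73 t 21.9 F [0.8 1.  1.9] grip 0.0004
units [-0.601 -0.002  0.441] [ 0.003  0.001 -0.001] dist 0.037
```

Light contact, about 2 N. I'll follow the arc to about 0.5 rad.

Call:
{"method": "send_rows", "body": {
  "targets": [
    [-0.1, 0, 0.05, 0, 0, 0, 0],
    [-0.21, 0, 0.11, 0, 0, 0, 0],
    [-0.32, 0, 0.19, 0, 0, 0, 0],
    [-0.4, 0, 0.25, 0, 0, 0, 0],
    [-0.47, 0, 0.31, 0, 0, 0, 0]
  ]
}}

```text
time_s: 22.52
position: [0.4989, -0.2151, 0.1257]
tool_rot: [[0.022, 1.0, -0.0], [1.0, -0.022, 0.0], [0.0, -0.0, -1.0]]
ft_force: [0.9, 1.0, 0.3]
grip_width: 0.0002
```

Call:
{"method": "send_rows", "body": {
  "targets": [
    [-0.07, 0, 0.06, 0, 0, 0, 0],
    [-0.13, 0, 0.13, 0, 0, 0, 0],
    [-0.18, 0, 0.18, 0, 0, 0, 0]
  ]
}}

```text
time_s: 22.9
position: [0.4987, -0.224, 0.1167]
tool_rot: [[0.022, 1.0, -0.0], [1.0, -0.022, 0.0], [0.0, -0.0, -1.0]]
ft_force: [-0.0, 0.1, 0.4]
grip_width: 0.0002
```

```bash
python3 - <<'E'
from h import *
im,d=vision.get_image("scene"); cv2.imwrite("pics/s10.png",cv2.resize(im[160:340,120:320],None,fx=3.5,fy=3.3)[:,:,::-1])
cmd([.4985,-.2402,.092],88.73)
E
```

```text
pos [ 0.4987 -0.2242  0.1165] theta 88.72 t 22.95 F [ 0.1 -0.3 -0.7] grip 0.0001
units [-0.321  0.004  0.489] [-0.004 -0.002 -0.002] dist 0.029
```

View pics/s10.png

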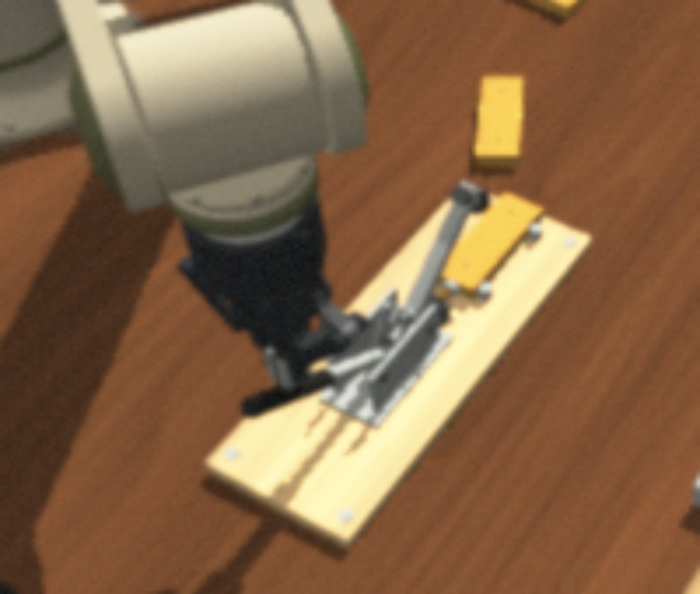

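Call:
{"method": "send_rows", "body": {
  "targets": [
    [-0.1, 0, 0.12, 0, 0, 0, 0],
    [-0.2, 0, 0.26, 0, 0, 0, 0],
    [-0.32, 0, 0.4, 0, 0, 0, 0],
    [-0.32, 0, 0.49, 0, 0, 0, 0]
  ]
}}

```text
time_s: 23.45
position: [0.4983, -0.2403, 0.0918]
tool_rot: [[0.023, 1.0, -0.0], [1.0, -0.023, 0.0], [0.0, -0.0, -1.0]]
ft_force: [1.2, 0.0, -0.1]
grip_width: 0.0002
```

Call:
{"method": "send_rows", "body": {
  "targets": [
    [-0.01, 0, 0.03, 0, 0, 0, 0],
    [-0.02, 0, 0.06, 0, 0, 0, 0],
    [-0.03, 0, 0.09, 0, 0, 0, 0]
  ]
}}

```text
time_s: 23.82
position: [0.4985, -0.2414, 0.0881]
tool_rot: [[0.022, 1.0, 0.0], [1.0, -0.022, -0.0], [-0.0, 0.0, -1.0]]
ft_force: [-0.4, -0.0, 0.5]
grip_width: 0.0002
```

Call:
{"method": "send_rows", "body": {
  "targets": [
    [-0.01, 0, 0.03, 0, 0, 0, 0],
    [-0.02, 0, 0.06, 0, 0, 0, 0],
    [-0.03, 0, 0.09, 0, 0, 0, 0]
  ]
}}

```text
time_s: 24.2
position: [0.4985, -0.2429, 0.0838]
tool_rot: [[0.022, 1.0, 0.001], [1.0, -0.022, -0.0], [-0.0, 0.001, -1.0]]
ft_force: [-0.2, 1.3, 5.2]
grip_width: -0.0002
```

Call:
{"method": "send_rows", "body": {
  "targets": [
    [-0.005, 0, 0.025, 0, 0, 0, 0],
    [-0.01, 0, 0.05, 0, 0, 0, 0],
    [-0.02, 0, 0.08, 0, 0, 0, 0]
  ]
}}

```text
time_s: 24.58
position: [0.4986, -0.244, 0.0802]
tool_rot: [[0.022, 1.0, 0.001], [1.0, -0.022, -0.001], [-0.001, 0.001, -1.0]]
ft_force: [-2.4, 2.1, 9.5]
grip_width: 0.0001
```

Call:
{"method": "send_rows", "body": {
  "targets": [
    [-0.005, 0, 0.025, 0, 0, 0, 0],
    [-0.01, 0, 0.05, 0, 0, 0, 0],
    [-0.02, 0, 0.08, 0, 0, 0, 0]
  ]
}}

```text
time_s: 24.95
position: [0.4986, -0.2451, 0.0764]
tool_rot: [[0.022, 1.0, 0.001], [1.0, -0.022, -0.001], [-0.001, 0.001, -1.0]]
ft_force: [-2.7, 1.0, 9.6]
grip_width: 0.0
```

Call:
{"method": "send_rows", "body": {
  "targets": [
    [-0.005, 0, 0.02, 0, 0, 0, 0],
    [-0.01, 0, 0.04, 0, 0, 0, 0],
    [-0.01, 0, 0.06, 0, 0, 0, 0]
  ]
}}

```text
time_s: 25.32
position: [0.4985, -0.2458, 0.0732]
tool_rot: [[0.022, 1.0, 0.001], [1.0, -0.022, -0.001], [-0.001, 0.001, -1.0]]
ft_force: [-2.2, -1.1, 7.6]
grip_width: 0.0001
```

Call:
{"method": "send_rows", "body": {
  "targets": [
    [0, 0, 0.02, 0, 0, 0, 0],
    [-0.005, 0, 0.04, 0, 0, 0, 0],
    [-0.01, 0, 0.06, 0, 0, 0, 0]
  ]
}}

```text
time_s: 25.7
position: [0.4985, -0.2464, 0.07]
tool_rot: [[0.022, 1.0, 0.001], [1.0, -0.022, -0.001], [-0.001, 0.001, -1.0]]
ft_force: [-0.5, -0.7, 5.2]
grip_width: -0.0001
```

Call:
{"method": "send_rows", "body": {
  "targets": [
    [0, 0, 0.02, 0, 0, 0, 0],
    [0, 0, 0.04, 0, 0, 0, 0]
  ]
}}

```text
time_s: 25.95
position: [0.4985, -0.2461, 0.0675]
tool_rot: [[0.022, 1.0, 0.0], [1.0, -0.022, -0.0], [-0.0, 0.0, -1.0]]
ft_force: [-0.7, -1.1, 1.7]
grip_width: 0.0004
```

Call:
{"method": "send_rows", "body": {
  "targets": [
    [0, 0, 0.015, 0, 0, 0, 0],
    [0, 0, 0.03, 0, 0, 0, 0],
    [0, 0, 0.03, 0, 0, 0, 0]
  ]
}}

```text
time_s: 26.32
position: [0.4982, -0.2456, 0.0657]
tool_rot: [[0.022, 1.0, -0.001], [1.0, -0.022, 0.001], [0.001, -0.001, -1.0]]
ft_force: [-0.5, -0.1, -0.2]
grip_width: -0.0001
```

Call:
{"method": "send_rows", "body": {
  "targets": [
    [0, 0, 0.015, 0, 0, 0, 0],
    [0, 0, 0.03, 0, 0, 0, 0],
    [0, 0, 0.03, 0, 0, 0, 0]
  ]
}}

```text
time_s: 26.7
position: [0.4983, -0.2458, 0.0644]
tool_rot: [[0.022, 1.0, -0.0], [1.0, -0.022, 0.0], [0.0, -0.0, -1.0]]
ft_force: [-0.2, 1.5, 0.4]
grip_width: -0.0
```

The handle has snapped away, with no force left on it. A gentle touch will confirm the stop.

Call:
{"method": "send_rows", "body": {
  "targets": [
    [0, 0, 0.015, 0, 0, 0, 0],
    [0, 0, 0.025, 0, 0, 0, 0]
  ]
}}

```text
time_s: 26.95
position: [0.4983, -0.2458, 0.0632]
tool_rot: [[0.022, 1.0, -0.0], [1.0, -0.022, 0.0], [0.0, -0.0, -1.0]]
ft_force: [-0.5, 0.3, 0.2]
grip_width: 0.0001
```

Call:
{"method": "send_rows", "body": {
  "targets": [
    [0, 0, 0.008, 0, 0, 0, 0],
    [0, 0, 0.014, 0, 0, 0, 0]
  ]
}}

```text
time_s: 27.2
position: [0.4984, -0.2459, 0.0628]
tool_rot: [[0.022, 1.0, 0.0], [1.0, -0.022, -0.0], [-0.0, 0.0, -1.0]]
ft_force: [-1.3, 1.3, 4.8]
grip_width: 0.0002
```

It meets the firm stop at z = 62.8 mm (63 expected) with 5 N. Letting go and withdrawing upward.

Call:
{"method": "send_rows", "body": {
  "targets": [
    [0, 0, -0.1, 0, 0, 0, 0],
    [0, 0, -0.6, 0, 0, 0, 0],
    [0, 0, -1.6, 0, 0, 0, 0],
    [0, 0, -2.6, 0, 0, 0, 0],
    [0.6, 0, -3.6, 0, 0, 0, 0]
  ]
}}

```text
time_s: 27.82
position: [0.4988, -0.2166, 0.2443]
tool_rot: [[0.024, 1.0, 0.0], [1.0, -0.024, -0.0], [-0.0, 0.0, -1.0]]
ft_force: [1.6, 0.1, -1.0]
grip_width: 0.0001
```

Call:
{"method": "send_rows", "body": {
  "targets": [
    [1.0, 0, -0.3, 0, 0, 0, 0],
    [2.2, 0, -0.3, 0, 0, 0, 0],
    [3.4, 0, -0.3, 0, 0, 0, 0],
    [4.2, 0, -0.3, 0, 0, 0, 0],
    [4.6, 0, -0.3, 0, 0, 0, 0]
  ]
}}

```text
time_s: 28.45
position: [0.5038, 0.0162, 0.2579]
tool_rot: [[0.02, 1.0, 0.0], [1.0, -0.02, 0.0], [0.0, 0.0, -1.0]]
ft_force: [0.5, -0.4, 0.0]
grip_width: -0.0001
```

Call:
{"method": "send_rows", "body": {
  "targets": [
    [0, 0, 0, 0, 0, 0, 0],
    [0, 0, 0, 0, 0, 0, 0],
    [0, 0, 0, 0, 0, 0, 0]
  ]
}}

```text
time_s: 28.82
position: [0.5042, 0.0132, 0.2575]
tool_rot: [[0.024, 1.0, -0.0], [1.0, -0.024, -0.0], [-0.0, -0.0, -1.0]]
ft_force: [0.3, 1.3, -0.1]
grip_width: 0.0002
```

```bash
python3 - <<'E'
from h import *
s=status.observe(); im,d=vision.get_image("wrist"); M=model("wrist",s); cv2.imwrite("pics/w11.png",im[:,:,::-1])
c=(0.5015,-0.1045);a=np.radians(88.73);R=np.array([[np.cos(a),-np.sin(a),0],[np.sin(a),np.cos(a),0],[0,0,1]])
o=im.copy()
for p in [(64,-23,28),(136,-23,28),(160,60,15),(160,-60,15)]:
    q=proj((np.array([p])/1000)@R.T+[*c,0],M)[0]; cv2.drawMarker(o,(int(round(q[0])),int(round(q[1]))),(255,0,0),cv2.MARKER_CROSS,5,1)
cv2.imwrite("pics/w11c.png",cv2.resize(o[60:260,180:380],None,fx=3,fy=3)[:,:,::-1])
im,d=vision.get_image("scene"); cv2.imwrite("pics/s11.png",im[:,:,::-1]);cv2.imwrite("pics/s11c.png",cv2.resize(im[200:340,160:320],None,fx=4.5,fy=4.2)[:,:,::-1])
im,d=vision.get_image("top"); cv2.imwrite("pics/t11.png",im[:,:,::-1])
cmd([.5,0,.25])
E
```

```text
pos [0.5042 0.0135 0.2575] theta 88.67 t 28.98 F [0.2 0.3 0.2] grip -0.0002
units [-0.272 -0.077  0.151] [-0.  0. -0.] dist 0.016
```

View pics/w11c.png

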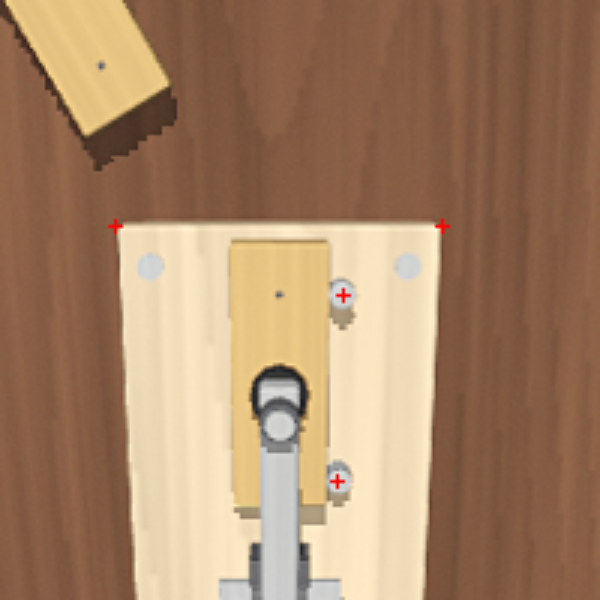

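View pics/s11c.png

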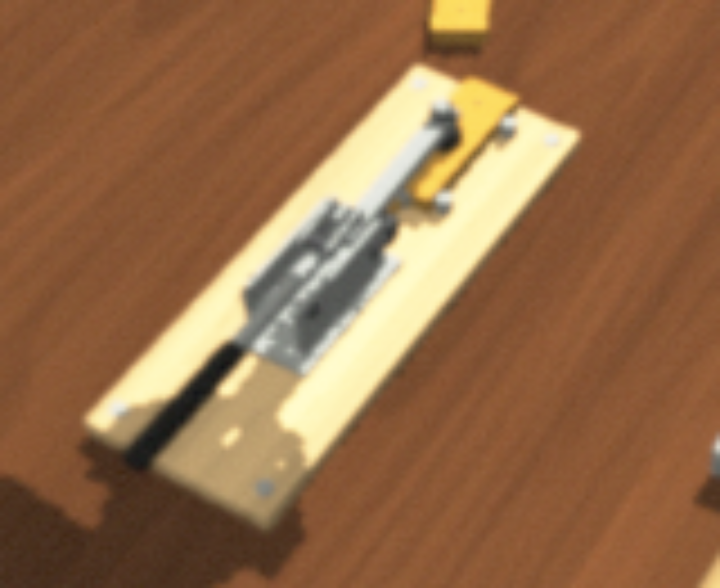

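View pics/t11.png

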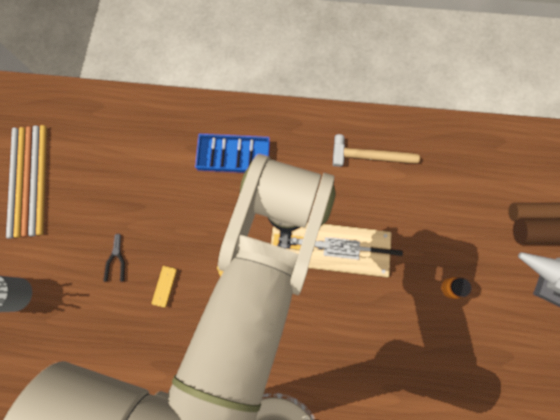

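The wrist crop shows the blank against both pins, at (330,295) and (328,482), with the pad on it at (280,395) and the handle level. The bystanders look unmoved. Handing in.

```bash
python3 -c "
from rig import env
print(env.close_job())"
```

```text
the job is handed in; nothing more can be done
None
```

The blank is home on the jig and clamped, and I handed the job in at about 29 s of the 72 s allowed. The hand-in gave no verdict.

- **Choosing the blank:** I took the bar farthest from the base, at 0.57 m. The two look-alikes were at 0.455 m and 0.485 m.
- **Seating:** I laid it flat on the board and slid it by feel against the screw, then both side pins, then the screw again. The highest push readings were 13 N on the screw and 8 N on the pins, against the 25 N limit.
- **Clamping:** I pushed the handle over centre with a highest reading of about 10 N; it snapped and locked. A 5 N touch met the stop at 62.8 mm, where 63 mm was expected. I then let go and moved clear.

**Last checks:**
- **Before clamping:** The blank was parallel to the jig (88.73°), with its middle at about jig x = 105 mm. In the image it sat about 0.4 mm off the ideal line across the jig, which is within calibration error.
- **After clamping:** Pictures show it still against both pins, with the same gap to the board's end and the pad on top. The closed arm hides the screw contact, so I could not see that again directly.
- **Surroundings:** The tray, hammer, jar and pliers looked unmoved in the last top view; I checked this by eye only.

No check failed. Forces were read only at the end of each move call, so a brief peak in between could have been missed.

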